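# Dry the staining jars

### The arm

A 7-joint arm with a two-finger parallel gripper is mounted at the origin on the work surface. World frame = base frame: x ahead of the robot, y to its left, z up, the work surface at z = 0. Lengths are in m, angles in rad, forces in N, time in s.
With the tool pointing down it reaches from about 0.4 to 0.85 m from the base axis. Payload 6.9 kg.
Tool frame: the origin (TCP) lies midway between the tips of the shut fingers; the grasp point (between the pads) lies behind it (ctrl.pinch_z is the z of the grasp point in the tool frame, in m); z points along the fingers, y is the direction in which the jaws open and shut (so a half turn about z gives the same grasp; the last joint's range is limited). The gripper opens to 85 mm and grips with 20 to 120 N. Pads are 22 mm wide; open, the fingers measure 114 mm over their backs; the gripper's body (76 mm by 85 mm) begins 54 mm behind the grasp point. The pads swing forward as they close: fully open they stand 13 mm farther back than shut.
Start: joints at [1.284, 0.507, -0.238, 1.5, 0.126, 1.149, -0.155], TCP at [0.239, -0.578, 0.231] pointing down, gripper open.
Joint ranges: [-3.08, 3.08], [-0.24, 2.05], [-1.43, 1.35], [0, 2.5], [-1.52, 4.66], [0.17, 1.96], [-2.89, 2.89]. Speed limits (rad/s): [2.39, 2.39, 3.14, 3.14, 3.14, 3.14, 3.14].

### API

Orientations are given as a unit quaternion [w, x, y, z].
In Python, from station import ctrl, get_state, vision, ticket, models gives the robot as it stands. Calls block until the motion is done:
- ctrl.movep(position, orientation): joint-space move of the TCP to a pose.
- ctrl.movel(position, frame=None, max_speed=0.15): straight line of the TCP; frame=None keeps the orientation; max_speed is the mean speed in m/s.
- ctrl.set_joints(angles): joint-space move.
- ctrl.ungrasp() and ctrl.close_gripper(force=None): open the fingers fully, or close them until they stop; force is the grip in N (None keeps the last).
- ctrl.pause(seconds).
- ctrl.ik(position, orientation): joint angles nearest the present ones, or None.
- get_state(): the state.
- vision.grab_frame(name): name is "scene" or "top" or "wrist"; returns (picture, depth): 480x640x3 uint8, blue, green, red; 480x640 float32, m along the optical axis (not along the pixel's ray), 0 where there is no reading.
- vision.camera_info(name): a dict with "mtx" (3x3 intrinsics, pixels), "R" (3x3) and "t" (3): a world point X has camera coordinates R X + t; the wrist camera has in their place "hand_eye" (4x4, takes a point from camera to tool coordinates, whose origin is the TCP and whose axes are the flange's). Camera axes: x right, y down, z forward; pixel columns grow to the right and rows downward; lengths in m; the calibration is good to about 2 mm. A picture is of the moment at which its call begins: read the wrist's pose just before it. camera_info takes no time and is no camera call.
A pose or a line that the arm cannot do raises ctrl.Unreachable and nothing moves.
- ticket.close_job(): hands the job in, once; it reports no verdict.
Trained networks look in the newest picture that a camera, given by its name, has taken for a name from the list of things; names that differ only in an ending like _2 or _b are one class to them, and where a whole thing is asked for, a point or a joint stands for the part that bears it (a point fixed in the world has none). Each returns a list of dicts, best first, with "p" (0 to 1); they miss things now and then, are a little off and sometimes report something else, mostly with a low value. They report only what shows in the picture. A call takes as long as a camera call. They do not tell look-alikes from the thing itself.
- models.recognise(camera, target): "point" ([column, row] in pixels, amid what is visible of it).
- models.masks_of(camera, target): "mask" (480x640 bool, what is visible of it) and "point" ([column, row] in pixels, amid what is visible of it).
The state is a dict: "time": time; "qpos": joint angles; "qd": joint speeds; "tau": joint torques, N m; "tcp_pos": TCP position; "eef_rot": TCP orientation; "contact_force": force on the tool from outside, world axes, zero at the start; "wrist_torque": the same for the moment, N m; "width": finger opening in m.
Only numpy, scipy, OpenCV 4.12 (cv2) and the standard library are available. Lean on these libraries where they do the work, as an engineer would, in place of code of your own. Each camera call takes 0.05 s, during which the arm holds its last target. There are 200 camera calls.

### The job

Put every staining jar that lies on the bench mouth-down over a peg of the drying sled, one jar to a peg, its rim down on the sled. Then slide the loaded sled along its lane, without lifting it out, past the sprung pawl up to the end stop, so that the pawl snaps in behind it, and only then push the blower's switch over to on. Leave the other things on the bench where they are.

Things in the scene. Friction and masses are not known exactly. Their poses are not given: they have to be found in the camera images.
- dock: fixed drying station: a straight lane, side walls 84 mm apart and 20 mm high, floor 6 mm above the bench. Origin on the bench at the lane's centre line; +y is the way the sled is pushed home (robot's left), +x across the lane away from the robot. End stop's face at y = 205 mm; behind it a white blower box 150 mm high (y 225 to 350, x -75 to 75 mm)
- sled: white sled loose in the lane (2 mm play a side), 80 x 345 x 22 mm thick, 0.9 kg; origin on its underside 185 mm ahead of its rear end, axes as the dock's. It carries four pegs, a push post near its rear (-y) end and a side dog. Starts at dock y = -80 to -55 mm; against the end stop it is at +45 mm; the pawl snaps in at about +42 mm. Pushing takes about 3 N, about 9 N at the pawl
- post (a point): point on the axis of the sled's push post, 75 mm above the sled's underside; the post is 16 x 16 mm in section, its top 95 mm above the sled's underside (20 mm above this point); it can be gripped from above or pushed
- dog (a point): centre of the steel dog, a block on the sled's far (+x) side that reaches over the lane wall: 20 mm long (sled y +2 to +22 mm), out to sled x = 66 mm, 18 to 32 mm above the sled's underside
- pawl (a joint): brass sprung pawl beyond the lane's far wall, upright pivot at dock (75, -4) mm, 51 mm long, pointing along +y and leaning inwards, 24 to 38 mm above the bench; rad, 0 = sprung in (tip at dock (56, 43) mm), grows to about 0.25 as the passing dog pushes it outwards, 2 to 4 N at the tip; then it snaps back to 0 and blocks the dog's return
- switch (a joint): blower switch: a black toggle lever 70 mm long on a grey block at dock (-115, 290) mm, on the robot's side of the blower; rad, 0 = off (leaning towards the robot, along dock -x), 1.0 = on (leaning away, along dock +x); stays where it is left, starts at 0 to 0.15; stiff enough to need a few newtons at the tip
- switch_tip (a point): centre of the tip of the switch lever
- peg1 (a point): foot of peg 1 of the sled, on the sled's upper face (z up, 22 mm above its underside). Peg: 22 mm across, 60 mm high above this point, tapered over its last 14 mm; pegs are 80 mm apart, the nearest peg is 65 mm from the push post
- peg2 (a point): foot of peg 2 of the sled, on the sled's upper face (z up, 22 mm above its underside). Peg: 22 mm across, 60 mm high above this point, tapered over its last 14 mm; pegs are 80 mm apart
- peg3 (a point): foot of peg 3 of the sled, on the sled's upper face (z up, 22 mm above its underside). Peg: 22 mm across, 60 mm high above this point, tapered over its last 14 mm; pegs are 80 mm apart
- peg4 (a point): foot of peg 4 of the sled, on the sled's upper face (z up, 22 mm above its underside). Peg: 22 mm across, 60 mm high above this point, tapered over its last 14 mm; pegs are 80 mm apart
- jar1_c (a point): centre of a white square plastic jar, 50 x 50 mm outside, 86 mm long, walls 4 mm, base 5 mm, open at one end, 90 g; its x axis points from base to mouth. It starts lying on its side on the bench (this point 25 mm above the bench) with its mouth roughly to the robot's left; mouth down on the sled over a peg, this point is 43 mm above the sled's upper face. One jar may be absent (None)
- jar2_c (a point): centre of a white square plastic jar, 50 x 50 mm outside, 86 mm long, walls 4 mm, base 5 mm, open at one end, 90 g; its x axis points from base to mouth. It starts lying on its side on the bench (this point 25 mm above the bench) with its mouth roughly to the robot's left; mouth down on the sled over a peg, this point is 43 mm above the sled's upper face. One jar may be absent (None)
- jar3_c (a point): centre of a white square plastic jar, 50 x 50 mm outside, 86 mm long, walls 4 mm, base 5 mm, open at one end, 90 g; its x axis points from base to mouth. It starts lying on its side on the bench (this point 25 mm above the bench) with its mouth roughly to the robot's left; mouth down on the sled over a peg, this point is 43 mm above the sled's upper face. One jar may be absent (None)
- jar4_c (a point): centre of a white square plastic jar, 50 x 50 mm outside, 86 mm long, walls 4 mm, base 5 mm, open at one end, 90 g; its x axis points from base to mouth. It starts lying on its side on the bench (this point 25 mm above the bench) with its mouth roughly to the robot's left; mouth down on the sled over a peg, this point is 43 mm above the sled's upper face. One jar may be absent (None)
- stopper_c (a point): a black rubber stopper, 28 mm across, 22 mm high; point half-way up; not part of the job
- slidebox_c (a point): a grey plastic slide box, 75 x 26 x 20 mm; point at its centre; not part of the job
- petri_c (a point): a glass petri dish, 90 mm across, 15 mm high; point half-way up; not part of the job
- washbottle_c (a point): a white plastic bottle, 64 mm across, 160 mm high; point half-way up; not part of the job
- reagent_c (a point): an amber glass jar with a black cap, 52 mm across, 110 mm high; point half-way up; not part of the job
- beaker_c (a point): a glass beaker standing upright, 70 mm across, 90 mm high; point half-way up; not part of the job
- holder_c (a point): a flat wooden block, 130 x 35 x 18 mm; point at its centre; not part of the job
Not all that is in view belongs to the job. Leave any red or yellow look-alike of the part that bears jar3_c alone.

How it is judged:
By the outcome, as a careful person would: the job done as asked, in the order asked, and still so for the second after the job is handed in, with the robot touching nothing.
Of jar1, jar2, jar3, jar4 only 3 to 4 are there at a start; the rules pass over those that are not, and their reading is None.
At some moment in a run one of jar1, jar2, jar3, jar4 may be knocked a few centimetres aside while the robot is not near it.
It also fails if it takes over 200 s, if anything falls off the work surface, if the arm or the gripper's body presses on something with over 40 N, if the wrist force passes 120 N, or if a joint passes its speed limit or range.

## Working session

There is one attempt and no reset: what is moved stays moved. The work goes in short steps, each a Python script; the robot and the scene stay as the last script left them, time stands still between calls to the robot, and variables do not carry over. Pictures are saved under pics/ and viewed, about 12 in all and at most 16, crops included, and the job is handed in when it is done.

```bash
mkdir -p pics; ls; python3 - <<'E'
from station import ctrl,get_state,vision,models
import cv2,numpy as np
for n in("top","scene"):
    p,d=vision.grab_frame(n); cv2.imwrite(f"pics/{n}0.png",p); np.save(f"pics/{n}0.npy",d)
    i=vision.camera_info(n); print(n,np.round(i["mtx"],1).tolist(),np.round(-i["R"].T@i["t"],3))
    for t in("jar1_c","peg1","post","dog","pawl","switch_tip","sled"):
        print(t,[(np.round(r["point"]).astype(int).tolist(),round(r["p"],2)) for r in models.recognise(n,t)])
print(ctrl.pinch_z,get_state()["time"],vision.camera_info("wrist")["hand_eye"])
E
```

```text
pics
top [[583.2, 0.0, 324.4], [0.0, 583.2, 242.8], [0.0, 0.0, 1.0]] [0.402 0.02  1.384]
jar1_c [([345, 290], 0.7)]
peg1 [([358, 198], 0.9)]
post [([360, 200], 0.69), ([384, 291], 0.43)]
dog [([361, 199], 0.76), ([473, 171], 0.73)]
pawl [([314, 182], 0.62)]
switch_tip []
sled [([359, 198], 0.63)]
scene [[557.6, 0.0, 324.3], [0.0, 557.6, 238.6], [0.0, 0.0, 1.0]] [ 1.242 -0.183  1.256]
jar1_c [([288, 218], 0.89)]
peg1 [([353, 192], 0.59), ([283, 296], 0.58)]
post [([286, 294], 0.84), ([395, 255], 0.3)]
dog [([287, 296], 0.87), ([288, 218], 0.51)]
pawl [([354, 192], 0.62), ([288, 218], 0.53), ([247, 226], 0.51)]
switch_tip [([403, 189], 0.69)]
sled [([282, 293], 0.81)]
-0.0187 0.8 [[ 8.38018618e-04 -9.52596728e-01 -3.04234730e-01  7.71158018e-02]
 [ 9.99999503e-01  6.34159884e-04  7.68878593e-04 -4.14867628e-04]
 [-5.39497771e-04 -3.04235224e-01  9.52596786e-01 -1.43399876e-01]
 [ 0.00000000e+00  0.00000000e+00  0.00000000e+00  1.00000000e+00]]
```

View pics/top0.png

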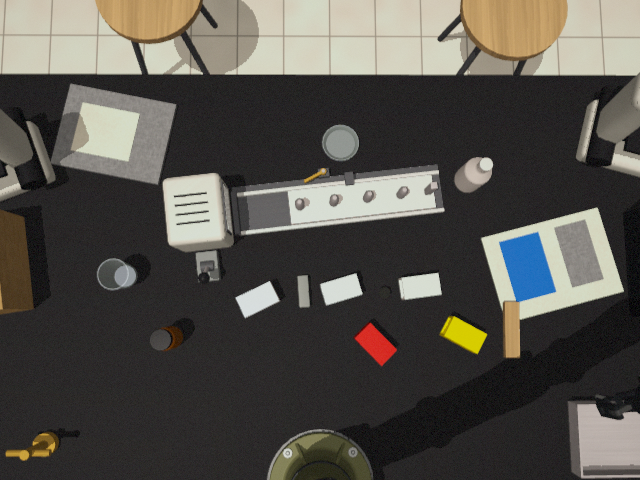

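View pics/scene0.png

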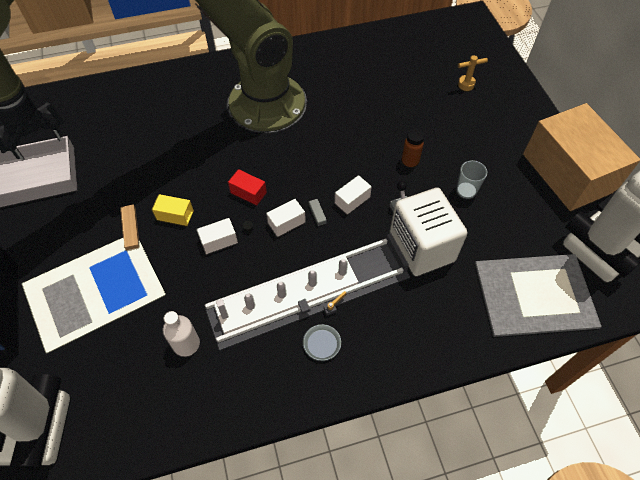

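Candidates: three white jars at top (258,299), (341,289), (420,286). Red (376,344) and yellow (464,335) are look-alikes, and the grey slide box is at (303,291). I choose the three white ones, so jar 4 is absent. Next I'll measure from depth and check a close crop.

```bash
cat > h.py <<'E'
import numpy as np,cv2
from scipy.spatial.transform import Rotation as Ro
from station import ctrl,get_state,vision,models,ticket
def cloud(n="top"):
    p,d=vision.grab_frame(n); i=vision.camera_info(n); K=i["mtx"]
    v,u=np.mgrid[:480,:640]; c=np.stack([(u-K[0,2])/K[0,0]*d,(v-K[1,2])/K[1,1]*d,d],-1)
    w=(c-i["t"])@i["R"]; w[d==0]=np.nan
    return p,w
def jars(p,w):
    "white jars lying on the bench: (centre, yaw) for each"
    g=p.astype(int); m=(g.min(2)>150)&(np.ptp(g,2)<40)&(w[...,2]>.038)&(w[...,2]<.062)&(w[...,0]<.45)&(abs(w[...,1])<.45)
    n,l,s,c=cv2.connectedComponentsWithStats(m.astype(np.uint8)); out=[]
    for k in range(1,n):
        if s[k,4]<250: continue
        q=w[l==k]; (cx,cy),(a,b),t=cv2.minAreaRect((q[:,:2]*1000).astype(np.float32))
        if a<b: t+=90
        t=np.deg2rad(t); 
        if np.sin(t)<0: t+=np.pi
        out.append((np.array([cx,cy])/1000,t%(2*np.pi),(round(max(a,b)),round(min(a,b))),float(np.median(q[:,2])),c[k].round()))
    return out
def blobs(w,lo,hi,box):
    m=(w[...,2]>lo)&(w[...,2]<hi)&(w[...,0]>box[0])&(w[...,0]<box[1])&(w[...,1]>box[2])&(w[...,1]<box[3])
    n,l,s,c=cv2.connectedComponentsWithStats(m.astype(np.uint8))
    return [(np.median(w[l==k],0).round(4),int(s[k,4]),c[k].round()) for k in range(1,n) if s[k,4]>6]
E
python3 - <<'E'
from h import *
p,w=cloud()
for j in jars(p,w): print(j)
print("bench",np.nanmedian(w[300:330,200:230,2]))
for b in blobs(w,.07,.13,(.35,.65,-.35,.24)): print(b)
for b in blobs(w,.04,.15,(.25,.42,.2,.4)): print("sw",b)
i=lambda r,c:w[r,c].round(3)
print("wall ends",i(193,236),i(234,240),i(167,437),i(210,443))
a=cv2.resize(p[150:330,190:450],None,fx=3,fy=3,interpolation=2); cv2.imwrite("pics/crop1.png",a)
E
```

```text
(array([0.42137079, 0.14252943]), np.float64(2.0193759184355082), (86, 50), 0.050597288005354124, array([257., 300.]))
(array([ 0.4399115 , -0.04951672]), np.float64(1.840899800412806), (85, 43), 0.05030281929963696, array([339., 293.]))
(array([ 0.43448315, -0.23465741]), np.float64(1.5670094448828584), (88, 28), 0.05008631461901747, array([420., 291.]))
bench 0.00045958451627457796
(array([0.5791, 0.2038, 0.1013]), 236, array([226., 224.]))
(array([ 0.6445, -0.0335,  0.0818]), 48, array([334., 199.]))
(array([ 0.6485, -0.1136,  0.0779]), 11, array([369., 198.]))
(array([0.6373, 0.0456, 0.0818]), 71, array([299., 202.]))
sw (array([0.3367, 0.3359, 0.1088]), 570, array([164., 338.]))
wall ends [0.67  0.195 0.028] [0.574 0.186 0.021] [ 0.737 -0.287  0.007] [ 0.629 -0.295  0.022]
```

View pics/crop1.png

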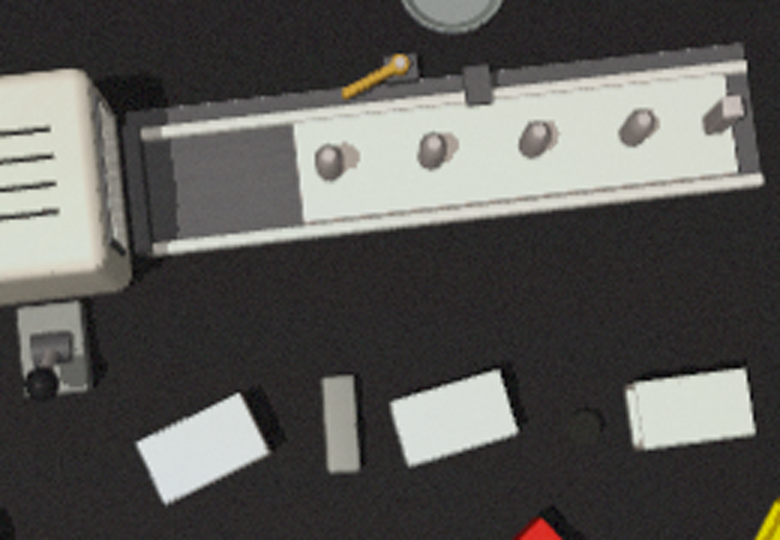

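```bash
sed -i 's/w\[...,0\]<.45)/w[...,0]<.515)/' h.py; python3 - <<'E'
from h import *
p,w=cloud()
for j in jars(p,w): print(j)
g=p.min(2)
z=w[...,2]; box=(w[...,0]>.53)&(w[...,0]<.76)&(w[...,1]>-.32)&(w[...,1]<.17)
m=box&(z>.0255)&(z<.034)&(g>150)
q=w[m]; print("sled+walls",len(q),cv2.minAreaRect((q[:,:2]*1000).astype(np.float32)))
m=box&(z>.045)
n,l,s,c=cv2.connectedComponentsWithStats(m.astype(np.uint8))
cam=np.array([.402,.02])
for k in range(1,n):
    if s[k,4]<10: continue
    q=w[l==k]; q=q[(q[:,2]>.045)]
    a=q[:,:2].mean(0); u=(a-cam)/np.linalg.norm(a-cam); print(s[k,4],a.round(4),q[:,2].max().round(3),"centre~",(a+u*.007).round(4),c[k].round())
# switch
for b in blobs(w,.03,.2,(.3,.52,.18,.31)): print("sw",b)
m=(w[...,0]>.3)&(w[...,0]<.53)&(w[...,1]>.2)&(w[...,1]<.32)&(z>.05)
for r,cc in np.argwhere(m)[::6]: print((int(r),int(cc)),w[r,cc].round(3),p[r,cc].tolist(),end=";")
E
```

```text
(array([ 0.44922333, -0.2330668 ]), np.float64(1.6965376940448265), (87, 50), 0.05011092721651239, array([421., 286.]))
(array([ 0.44332074, -0.04893496]), np.float64(1.8543285405381784), (86, 49), 0.05034492801629495, array([341., 289.]))
(array([0.42137292, 0.14229761]), np.float64(2.0198791893025057), (85, 49), 0.050365966576005804, array([257., 299.]))
sled+walls 3497 ((649.9738159179688, -58.928863525390625), (98.13483428955078, 449.95123291015625), 6.389760494232178)
111 [ 0.6716 -0.2549] 0.106 centre~ [ 0.6765 -0.2599] [431. 187.]
96 [ 0.6633 -0.1903] 0.095 centre~ [ 0.6687 -0.1947] [402. 191.]
92 [ 0.6546 -0.112 ] 0.093 centre~ [ 0.6608 -0.1152] [368. 195.]
89 [ 0.6456 -0.0331] 0.093 centre~ [ 0.6524 -0.0346] [334. 199.]
88 [0.637  0.0453] 0.094 centre~ [0.6439 0.0461] [299. 203.]
sw (array([0.4864, 0.2573, 0.0565]), 227, array([205., 271.]))
sw (array([0.419 , 0.1829, 0.051 ]), 39, array([239., 300.]))
(269, 205) [0.49  0.261 0.052] [106, 111, 118];(271, 204) [0.484 0.261 0.064] [94, 96, 106];(272, 203) [0.48  0.257 0.094] [60, 61, 65];(273, 201) [0.478 0.262 0.089] [55, 57,
[... 226 characters left out ...]
276, 206) [0.471 0.249 0.1  ] [26, 28, 31];(277, 200) [0.469 0.263 0.099] [33, 32, 34];(277, 206) [0.469 0.25  0.095] [28, 24, 29];(278, 201) [0.467 0.26  0.102] [37, 41, 45];(278, 207) [0.467 0.249 0.093] [27, 29, 27];(279, 201) [0.465 0.261 0.096] [36, 37, 39];(279, 207) [0.465 0.248 0.093] [26, 26, 29];(280, 202) [0.463 0.258 0.099] [43, 40, 42];(280, 208) [0.463 0.247 0.088] [35, 37, 38];(281, 204) [0.461 0.256 0.089] [25, 27, 25];(282, 203) [0.459 0.258 0.089] [29, 25, 26];(334, 175) [0.345 0.319 0.079] [11, 28, 58];(336, 176) [0.34  0.32  0.066] [2, 29, 57];(337, 177) [0.338 0.318 0.065] [18, 36, 62];(339, 175) [0.334 0.319 0.081] [6, 34, 68];(340, 176) [0.332 0.319 0.07 ] [7, 32, 57];
```

```bash
cat >> h.py <<'E'
TH=np.deg2rad(5.95); U=np.array([-np.sin(TH),np.cos(TH),0]); X=np.array([np.cos(TH),np.sin(TH),0]); Z=np.array([0,0,1.])
PEG=[np.array([.6687,-.1947,.028])+U*.0803*k+X*.0 for k in range(4)]
def jarframe(a,up): return np.column_stack([a,np.cross(up,a),up])
def pick_frame(yaw): return jarframe(np.array([np.cos(yaw),np.sin(yaw),0]),Z)
PLACE=jarframe(-Z,U)
def tool(J,c,t,sg,s,h):
    z=np.array([np.sin(t),0,-np.cos(t)]); y=np.array([0,sg,0.]); R=np.column_stack([np.cross(y,z),y,z])
    R=J@R; g=c+J@np.array([-s,0,h]); pos=g-R@np.array([0,0,ctrl.pinch_z])
    q=Ro.from_matrix(R).as_quat(); return pos,q[[3,0,1,2]]
E
python3 - <<'E'
from h import *
J=[((.449,-.233),1.6965),((.4433,-.0489),1.854),((.4214,.1423),2.02)]
for t in (35,45,55):
  for sg in (1,-1):
    r=[]
    for k,(c,yaw) in enumerate(J):
        for dz in (0,.1): 
            q=ctrl.ik(*tool(pick_frame(yaw),np.array([*c,.025+dz]),np.deg2rad(t),sg,.015,.004)); r.append(q is not None)
        for dz in (0,.11):
            q2=ctrl.ik(*tool(PLACE,PEG[k]+Z*(.043+dz),np.deg2rad(t),sg,.015,.004)); r.append(q2 is not None)
            if q is not None and q2 is not None: r.append(np.abs(np.array(q)-q2).max().round(1))
    print(t,sg,r)
E
```

```text
35 1 [True, True, True, np.float64(4.1), True, np.float64(4.3), True, True, True, np.float64(1.4), True, np.float64(4.3), True, True, True, np.float64(4.2), True, np.float64(4.4)]
35 -1 [True, True, True, np.float64(1.5), True, np.float64(1.4), True, True, True, np.float64(1.5), True, np.float64(1.3), True, True, True, np.float64(1.3), True, np.float64(1.2)]
45 1 [True, True, True, np.float64(1.4), True, np.float64(4.3), True, True, True, np.float64(1.3), True, np.float64(4.2), True, True, True, np.float64(4.1), True, np.float64(4.3)]
45 -1 [True, True, True, np.float64(1.4), True, np.float64(1.3), True, True, True, np.float64(1.4), True, np.float64(1.3), True, True, True, np.float64(1.3), True, np.float64(1.2)]
55 1 [True, True, True, np.float64(1.3), True, np.float64(1.3), True, True, True, np.float64(4.1), True, np.float64(4.2), True, True, True, np.float64(4.1), True, np.float64(4.2)]
55 -1 [True, True, True, np.float64(1.2), True, np.float64(1.2), True, True, True, np.float64(1.3), True, np.float64(1.2), True, True, True, np.float64(1.3), True, np.float64(1.2)]
```

```bash
cat >> h.py <<'E'
T=np.deg2rad(50); S=.018; H=.004
def line(P,v=.15): ctrl.movel(P[0],max_speed=v)
def F(): return np.round(get_state()["contact_force"],1)
def do_jar(k,c,yaw,pick=True):
    J=pick_frame(yaw); c3=np.array([*c,.025]); pk=lambda dz:tool(J,c3+Z*dz,T,-1,S,H)
    ctrl.ungrasp(); ctrl.movep(*pk(.14)); line(pk(0),.1)
    print("at pick",F()); ctrl.close_gripper(60); print("width",get_state()["width"])
    line(pk(.15)); print("lift",F(),get_state()["width"])
    pl=lambda dz:tool(PLACE,PEG[k]+Z*(.043+dz),T,-1,S,H)
    ctrl.movep(*pl(.13)); 
    p,_=vision.grab_frame("scene"); cv2.imwrite(f"pics/above{k}.png",p[130:380,150:480])
    print("above",F()); line(pl(.03),.1); print("mid",F()); line(pl(.002),.05); print("down",F(),get_state()["width"])
def release(k):
    ctrl.ungrasp(); P=tool(PLACE,PEG[k]+Z*.045,T,-1,S,H); q=P[1]; R=Ro.from_quat([q[1],q[2],q[3],q[0]]).as_matrix()
    ctrl.movel(P[0]-R[:,2]*.12,max_speed=.12); print("t",get_state()["time"])
E
python3 - <<'E'
from h import *
p,w=cloud(); js=jars(p,w); j=min(js,key=lambda j:j[0][1]); print(j[0],j[1])
do_jar(0,j[0],j[1])
p,_=vision.grab_frame("scene"); cv2.imwrite("pics/s1.png",cv2.resize(p[130:380,150:480],None,fx=2,fy=2))
E
```

```text
[ 0.44925317 -0.2329532 ] 1.6954119841744284
at pick [ 0.2 -0.4  0.3]
width 0.04935150095675611
lift [ 0.  -0.6 -0.8] 0.04961539206241315
above [-0.8 -1.2 -0.7]
mid [ 0.6  0.7 -0.8]
down [ 0.   0.5 -1.2] 0.049744194857028405
```

View pics/s1.png

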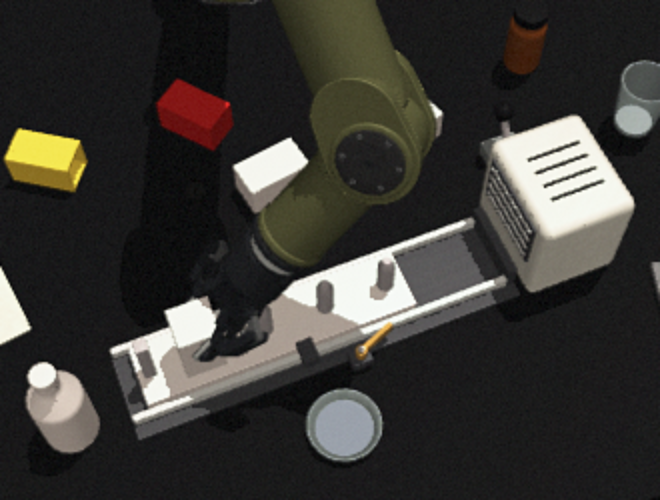

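The scene view shows the jar upright over the peg next to the post (190,325), with no contact force. I'll release it, check its top and fetch the next one.

```bash
python3 - <<'E'
from h import *
release(0)
P=tool(PLACE,PEG[0]+Z*.2-X*.2,T,-1,S,H); ctrl.movel(np.array([.42,.0,.3]))
p,w=cloud()
for b in blobs(w,.10,.135,(.5,.75,-.33,.17)): print("top",b)
print("expected",PEG[0],"F",F())
for j in jars(p,w): print(j[:3],j[4])
cv2.imwrite("pics/t2.png",p)
E
```

```text
t 10.5833
top (array([ 0.6678, -0.1923,  0.1138]), 543, array([406., 186.]))
top (array([ 0.6726, -0.2559,  0.1024]), 36, array([433., 185.]))
expected [ 0.6687 -0.1947  0.028 ] F [ 0.9 -0.4  0.9]
(array([ 0.44369604, -0.04902641]), np.float64(1.8578343923761862), (85, 48)) [341. 288.]
```

```bash
python3 - <<'E'
from h import *
do_jar(1,np.array([.4435,-.0490]),1.856)
w0=get_state()["width"]
if w0>.045:
    release(1)
    ctrl.movel(np.array([.45,-.2,.32]))
    p,w=cloud()
    for b in blobs(w,.10,.135,(.5,.75,-.33,.17)): print("top",b)
    for j in jars(p,w): print(j[:3],j[4])
    cv2.imwrite("pics/t3.png",p)
E
```

```text
at pick [-0.5 -0.2  0.2]
width 0.04907810597016594
lift [ 0.1  0.4 -1.4] 0.04954325129772015
above [ 0.2 -0.1 -2. ]
mid [-0.4  0.3 -0.3]
down [-0.2 -0.8 -1. ] 0.04941184592809441
t 22.6417
top (array([ 0.6677, -0.1924,  0.1139]), 541, array([406., 186.]))
top (array([ 0.6592, -0.1128,  0.1139]), 533, array([370., 190.]))
top (array([ 0.6742, -0.2577,  0.1025]), 27, array([434., 184.]))
(array([0.41318539, 0.15888449]), np.float64(0.4387831868602687), (49, 49)) [247. 303.]
```

Both jars are seated. The third reads oddly: it was knocked, or the arm hides part of it. I'll look.

```bash
python3 - <<'E'
from h import *
s=get_state(); ctrl.movel(s["tcp_pos"]+np.array([0,-.1,.05]))
p,w=cloud()
for j in jars(p,w): print(j)
cv2.imwrite("pics/t4.png",cv2.resize(p[140:370,150:450],None,fx=2.5,fy=2.5))
E
```

```text
(array([0.42123886, 0.14241536]), np.float64(2.0172968551515105), (86, 50), 0.05029487194327955, array([257., 299.]))
```

View pics/t4.png

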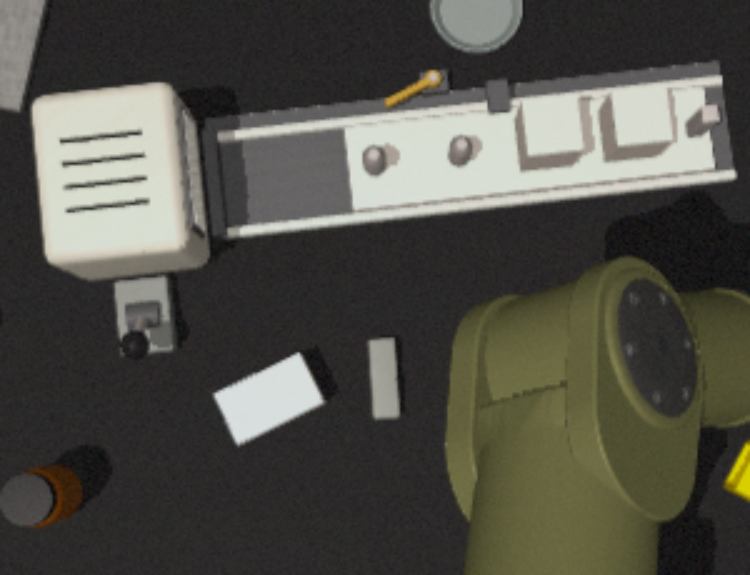

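Jar 3 hasn't moved, the arm was hiding it. The other two stand over their pegs at crop (550,130) and (640,120). The pawl is sprung in at (415,87).

```bash
python3 - <<'E'
from h import *
do_jar(2,np.array([.4213,.1424]),2.018)
if get_state()["width"]>.045:
    release(2)
    ctrl.movel(np.array([.42,-.1,.33])); ctrl.movep([.45,-.3,.33],[0,1,0,0])
    p,w=cloud()
    for b in blobs(w,.10,.135,(.5,.75,-.33,.17)): print("top",b)
    for j in jars(p,w): print(j[:3],j[4])
    m=(w[...,0]>.4)&(w[...,0]<.49)&(w[...,1]>.23)&(w[...,1]<.29)&(w[...,2]>.075)
    print("tip",np.median(w[m],0),np.ptp(w[m],0),w[m][:,2].max())
    print(np.round([ctrl.ik(PEG[0]-U*d+Z*.05,q) is not None for d in (.065,.12) for q in ([0,1,0,0],[0,.7071,.7071,0],[0,.7071,-.7071,0])],1),get_state()["qpos"].round(2) if hasattr(get_state()["qpos"],"round") else get_state()["qpos"])
E
```

```text
at pick [0.2 0.9 0.2]
width 0.0493212867622135
lift [ 0.5  0.3 -1.5] 0.0491571156482084
above [-0.1 -0.5 -1. ]
mid [ 0.7  0.1 -0.4]
down [ 0.5  0.6 -0.1] 0.049750883818736415
t 35.575
top (array([ 0.7094, -0.3293,  0.1014]), 7, array([465., 169.]))
top (array([ 0.6676, -0.1926,  0.1138]), 545, array([406., 186.]))
top (array([ 0.6591, -0.1127,  0.1141]), 535, array([370., 190.]))
top (array([ 0.6507, -0.0344,  0.1144]), 531, array([335., 194.]))
top (array([ 0.6726, -0.2575,  0.1025]), 39, array([433., 185.]))
tip [0.4690856  0.25570384 0.09398982] [0.02418569 0.02507541 0.02194658] 0.10511763525068177Traceback (most recent call last):
  File "<stdin>", line 11, in <module>
    return _wrapfunc(a, 'round', decimals=decimals, out=out)
    return _wrapit(obj, method, *args, **kwds)
    result = getattr(arr, method)(*args, **kwds)
numpy._core._exceptions._UFuncOutputCastingError: Cannot cast ufunc 'multiply' output from dtype('float64') to dtype('bool') with casting rule 'same_kind'
```

```bash
cat >> h.py <<'E'
def down(y):
    R=np.column_stack([np.cross(y,-Z),y,-Z]); return Ro.from_matrix(R).as_quat()[[3,0,1,2]]
E
python3 - <<'E'
from h import *
P0=PEG[0]-U*.065; P0[2]=0; q=None
for sg in(1,-1):
    print(sg,[ctrl.ik(P0+U*d+Z*z,down(sg*X)) is not None for d in (0,.06,.13) for z in (.07,.2)])
O=down(X)
ctrl.movep(P0+Z*.2,O); line((P0+Z*.12,),.1); line((P0+Z*.07,),.05); print(F())
ctrl.close_gripper(25); s=get_state(); print("w",s["width"],F(),np.subtract(s["tcp_pos"],P0)[:2])
p,_=vision.grab_frame("scene"); cv2.imwrite("pics/s5.png",cv2.resize(p[130:380,150:480],None,fx=2,fy=2))
E
```

```text
1 [True, True, True, True, True, True]
-1 [True, True, True, True, True, True]
[ 0.1 -0.  -0.4]
w 0.01569513254320781 [-1.9  0.7  2.9] [-0.00032338 -0.00013043]
```

View pics/s5.png

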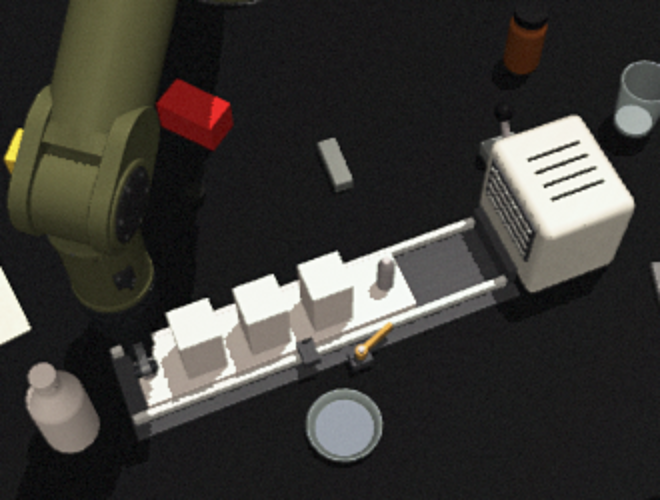

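The post is gripped at (145,360), three jars sit over pegs and one peg is free. Width reads 15.7 mm, matching the post. Now I'll slide the sled, watching the force.

```bash
python3 - <<'E'
from h import *
P0=np.array(get_state()["tcp_pos"]); log=[]
d=0
while d<.14:
    d+=.01 if d<.085 else .003
    line((P0+U*d,),.06); s=get_state(); f=np.array(s["contact_force"]); fu=-f@U
    log.append((round(d*1e3),round(float(np.dot(np.subtract(s["tcp_pos"],P0),U))*1e3,1),round(fu,1),round(float(f@X),1),round(f[2],1)))
    if d>.095 and fu>18: break
    if np.linalg.norm(f)>35: break
print(*log,sep="\n"); print(s["width"])
p,_=vision.grab_frame("scene"); cv2.imwrite("pics/s6.png",cv2.resize(p[130:380,150:480],None,fx=2,fy=2))
E
```

```text
(10, 9.3, np.float64(3.2), -1.1, np.float64(-0.2))
(20, 19.8, np.float64(3.3), 0.5, np.float64(-0.1))
(30, 30.2, np.float64(2.2), -1.2, np.float64(0.1))
(40, 40.2, np.float64(1.5), -0.4, np.float64(0.1))
(50, 50.3, np.float64(2.4), -1.0, np.float64(0.5))
(60, 59.9, np.float64(2.8), -1.1, np.float64(0.2))
(70, 68.0, np.float64(6.7), -3.4, np.float64(-0.5))
(80, 77.9, np.float64(5.9), -3.7, np.float64(0.4))
(90, 88.0, np.float64(6.2), -4.2, np.float64(-0.4))
(93, 90.3, np.float64(8.8), -2.8, np.float64(0.1))
(96, 93.1, np.float64(7.7), -4.2, np.float64(0.3))
(99, 96.1, np.float64(8.2), -4.2, np.float64(-0.1))
(102, 99.3, np.float64(8.3), -4.0, np.float64(0.4))
(105, 102.4, np.float64(8.8), -4.9, np.float64(-0.5))
(108, 105.4, np.float64(8.6), -4.1, np.float64(-0.2))
(111, 108.5, np.float64(6.9), -3.9, np.float64(0.6))
(114, 111.5, np.float64(7.9), -4.0, np.float64(-1.3))
(117, 114.5, np.float64(8.5), -3.8, np.float64(0.1))
(120, 117.5, np.float64(7.9), -4.0, np.float64(0.6))
(123, 119.6, np.float64(9.9), -2.3, np.float64(-2.7))
(126, 119.7, np.float64(15.3), -2.1, np.float64(-2.3))
(129, 119.9, np.float64(20.7), -2.2, np.float64(-1.0))
0.015366382576506516
```

View pics/s6.png

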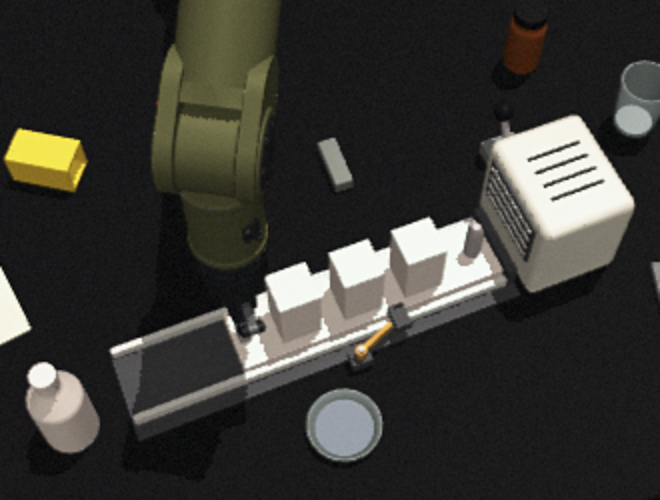

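Sled is at the stop (force climbs with no travel). I'll relieve the force, release, and check the pawl close up.

```bash
python3 - <<'E'
from h import *
s=get_state(); p=np.array(s["tcp_pos"]); line((p,),.03); print(F())
ctrl.ungrasp(); line((p+Z*.13,),.12); print(F())
D=PEG[0]-U*.065+U*.120   # post now
q=down(-X)
tgt=np.array([.56,-.04,.38])
line((np.array([.55,p[1],.32]),),.2)
# pose tool so wrist camera looks at the pawl
i=vision.camera_info("wrist")["hand_eye"]
pw=D+U*.165+X*.06; pw[2]=.03
for o in (down(X),down(-X),down(U),down(-U)):
    R=Ro.from_quat(np.r_[o[1:],o[0]]).as_matrix(); cam=pw-R@i[:3,2]*.30; pos=cam-R@i[:3,3]
    if ctrl.ik(pos,o) is not None:
        print("view",pos.round(3)); ctrl.movep(pos,o); break
im,_=vision.grab_frame("wrist"); cv2.imwrite("pics/w7.png",im); print(get_state()["time"])
E
```

```text
[-0.4 -3.8 -6.2]
[-0.3  0.   0.1]
view [0.705 0.044 0.172]
53.45
```

View pics/w7.png

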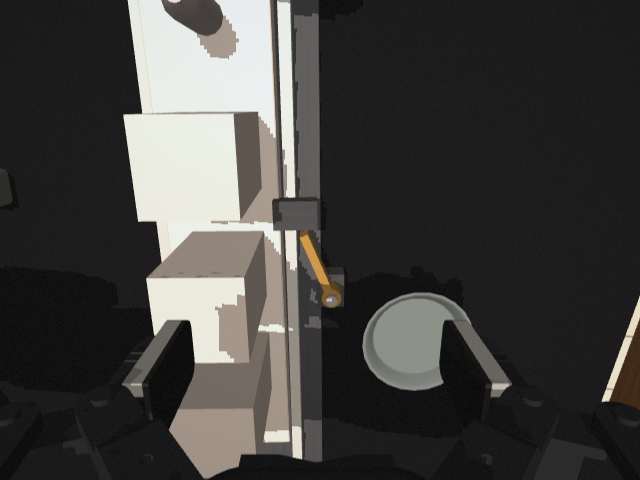

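The pawl tip rests at (303,235), right behind the dog at (297,213), so it has snapped in. Now the switch.

```bash
python3 - <<'E'
from h import *
ctrl.movel(np.array(get_state()["tcp_pos"])+Z*.15); ctrl.close_gripper()
a=np.deg2rad(30); z=np.sin(a)*X-np.cos(a)*Z; R=np.column_stack([np.cross(U,z),U,z]); o=Ro.from_matrix(R).as_quat()[[3,0,1,2]]
tip=np.array([.469,.2557,.088])
print([ctrl.ik(tip+X*d+Z*h,o) is not None for d,h in ((-.06,.12),(-.06,0),(0,0),(.06,0))])
ctrl.movep([.42,.1,.33],o); ctrl.movep(tip-X*.06+Z*.12,o); line((tip-X*.06,),.1); print(F())
log=[]; d=-.06
while d<.06:
    d+=.005; line((tip+X*d,),.05); s=get_state(); f=np.array(s["contact_force"])@X
    log.append((round(d*1e3),round(-f,1)))
    if -f>(14 if d>.03 else 28): break
print(log)
b=np.array(s["tcp_pos"]); line((b-X*.05,),.1); line((b-X*.05+Z*.15,),.12); ctrl.movep([.42,-.15,.35],o)
p,w=cloud(); cv2.imwrite("pics/t8.png",cv2.resize(p[140:370,150:450],None,fx=2.5,fy=2.5))
m=(w[...,0]>.4)&(w[...,0]<.56)&(w[...,1]>.23)&(w[...,1]<.29)&(w[...,2]>.075)&(w[...,2]<.115)&(p.max(2)<70)
print("tip",np.median(w[m],0),m.sum())
for b in blobs(w,.10,.135,(.5,.75,-.33,.17)): print("top",b)
print(get_state()["time"],F())
E
```

```text
[True, True, True, True]
[0.  0.  0.6]
[(-55, np.float64(0.1)), (-50, np.float64(-1.0)), (-45, np.float64(0.2)), (-40, np.float64(1.4)), (-35, np.float64(0.6)), (-30, np.float64(0.2)), (-25, np.float64(-0.5)), (-20, np.float64(0.9)), (-15, np.float64(3.9)), (-10, np.float64(12.7)), (-5, np.float64(0.4)), (0, np.float64(-0.2)), (5, np.float64(-0.0)), (10, np.float64(-0.2)), (15, np.float64(-0.0)), (20, np.float64(0.2)), (25, np.float64(0.9)), (30, np.float64(-0.3)), (35, np.float64(0.8)), (40, np.float64(0.2)), (45, np.float64(0.6)), (50, np.float64(7.9)), (55, np.float64(28.4))]
tip [0.52929208 0.26201973 0.0936791 ] 82
top (array([ 0.6546, -0.0745,  0.1138]), 530, array([353., 192.]))
top (array([0.6461, 0.0053, 0.1142]), 526, array([317., 196.]))
top (array([ 0.6611, -0.1379,  0.1029]), 27, array([381., 190.]))
top (array([0.6372, 0.0848, 0.1141]), 530, array([281., 200.]))
68.575 [-0.1 -0.2  0.2]
```

View pics/t8.png

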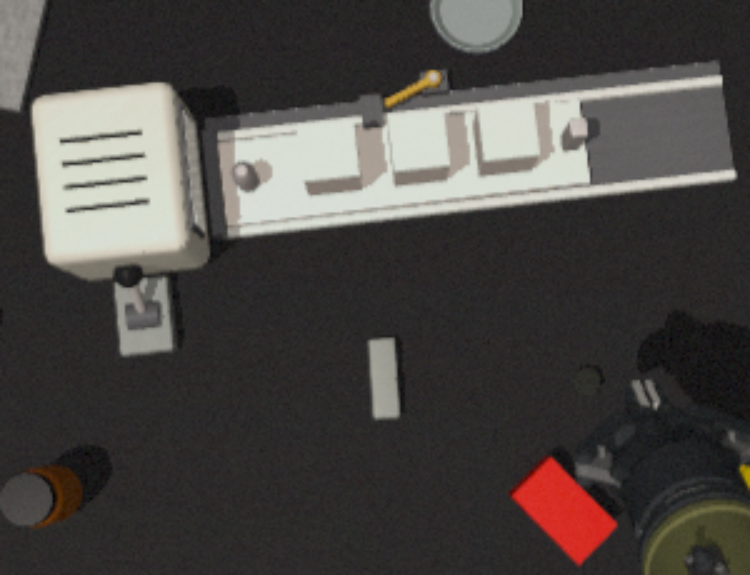

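The lever now leans away to the blower side at (128,275). The sled is home with the pawl behind the dog, and all three jars are level at 114 mm. Handing in.

```bash
python3 -c "
from station import ticket,ctrl
ctrl.pause(.3); print(ticket.close_job())"
```

```text
the job is handed in; nothing more can be done
None
```

The job is done and handed in at about 69 s on the robot's clock. There was no verdict to read.

- **Jars:** The three white jars on the bench are mouth-down over the three pegs nearest the post; the fourth was absent. Their tops all measure 114 mm above the bench, which is what a rim resting on the sled gives. I did not touch the red and yellow look-alikes.
- **Sled:** I gripped the post and slid the sled 119.5 mm in the lane until the force rose to 21 N with no more travel. A wrist-camera close-up and the final top view both show the pawl sprung in behind the dog. I did not tug the sled back to test the pawl.
- **Switch:** I pushed it over only after the pawl check. The lever tip moved 61 mm to the blower side, and the push ended at 28 N against its stop. The full swing from 0 is about 67 mm, so the shortfall fits a start a little above 0.
- **Checks:** None failed. One reading disagreed: the third jar once measured the wrong size, because the arm was hiding part of it. With the arm out of the way it read normally, and I saw no jar knocked aside.

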